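# Release the ski from the ratchet vise

## Task

The ski is done: release it from the vise. With the fingertips press down the pawl's paddle on top of the raised clamp lever until the pawl is out of the teeth, and with it pressed push the lever down past all its teeth until it is fully home on its stop; then let go and come clear. It is all pressing: do not pull the lever up, pick nothing up, and leave the ski and the bench things where they are.

Things in the scene. Friction and masses are not known exactly. Their poses are not given: they have to be found in the camera images.
- vise: grey ski vise bolted to the bench (fixed). Origin on the bench top straight below its lever's pivot, z up; the lever points along -x (roughly to the robot) and swings in the x-z plane; the ski lies along y, its middle at x = +104 mm. Base plate 275 x 110 x 10 mm. A toothed steel quadrant, radius 52 mm, 10 mm thick, stands round the pivot; end supports for the ski at y = +-500 mm
- pivot (a point): axis of the clamp lever, 75 mm above the vise's origin; the lever turns about the vise's y axis
- lever (a joint): clamp lever, rad: 0 = level, home on its stop (jaw open); grows as it is raised, up to 0.85; starts 0.48 to 0.72. Straight bar, 233 mm from pivot to end, 26 mm wide, 15 mm thick at its black rubber grip. Teeth 0.125 rad apart, from 0.72 to 0.22 rad, stop it going down while the pawl is in. With the pawl free it is stiff: about 6 N at the paddle moves it, and it stays where it is left
- pawl (a joint): pawl's angle on the lever, rad: 0 to 0.03 = sprung into a tooth gap (up to 0.08 where it rides on a tooth), clear of the teeth above 0.085, 0.14 = pressed to its end, the paddle then parallel to the lever; springs back when let go. Steel rocker; its pin is on the lever, 75 mm from the lever's pivot, 6 mm above the centreline; its nose sits over the quadrant, its other end is the paddle
- paddle (a point): point to press, on the upper face of the pawl's paddle, a steel plate 26 mm wide, 106 mm long (69 mm inwards to 37 mm outwards of the point) over the lever's grip. Lever and pawl at 0: 183 mm from the pivot along the lever and 30 mm above its centreline; pawl pressed to its end: 185 and 15 mm. Axes: x along the lever to the pivot, y across, z out of its upper side. About 5 N presses it home
- jaw (a joint): slide of the vise's moving jaw, m: about 0.002 to 0.007 while its sprung pad grips the ski's binding plate, 0.014 = fully open, 7 mm clear of the plate; driven by the lever
- ski_waist (a point): middle of the nearer upper edge of a ski lying base up (black, steel edges) in the vise, along the vise's y; 1.59 m long, 74 mm wide at the waist, about 2.8 kg, loose, its upper face 117 mm above the bench. Bystander: it stays lying there
- brush: loose ski brush, wooden block 62 x 140 mm, 38 mm high, origin under its centre; bystander
- cork: loose waxing cork 60 x 100 mm, 28 mm high, origin under its centre; bystander
- cleaner: upright loose bottle, 60 mm across, 150 mm high, origin under its centre; bystander
- wax: loose block of wax 45 x 110 mm, 18 mm high, origin under its centre; bystander

How it is judged:
By the outcome, as a careful person would: the job done as asked, in the order asked, and still so for the second after the job is handed in, with the robot touching nothing.
It also fails if it takes over 35 s, if anything falls off the work surface, if the arm or the gripper's body presses on something with over 40 N, if the wrist force passes 120 N, or if a joint passes its speed limit or range.

## Robot

A 7-joint arm with a two-finger parallel gripper is mounted at the origin on the work surface. World frame = base frame: x ahead of the robot, y to its left, z up, the work surface at z = 0. Lengths are in m, angles in rad, forces in N, time in s.
With the tool pointing down it reaches from about 0.425 to 0.95 m from the base axis. Payload 4.7 kg.
Tool frame: the origin (TCP) lies between the finger pads; the fingertips stand 22 mm ahead of it and the grasp point (between the pads) lies 3 mm ahead of it (tip_reach is the distance from the TCP to the fingertips, in m); x points along the fingers, y is the direction in which the jaws open and shut, and the axes are right-handed (so a half turn about x gives the same grasp; the last joint's range is limited). The gripper opens to 85 mm and grips with 20 to 120 N. Pads are 22 mm wide; open, the fingers measure 114 mm over their backs; the gripper's body (76 mm by 85 mm) begins 54 mm behind the grasp point. The pads swing forward as they close: fully open they stand 13 mm farther back than shut.
Start: joints at [-0.029, 0.469, -0.049, 1.532, 0.024, 1.141, -0.082], TCP at [0.675, 0, 0.253] pointing down, gripper open.
Joint ranges: [-2.59, 2.59], [-0.33, 1.99], [-1.39, 1.29], [0.1, 2.45], [-1.04, 4.18], [0.21, 1.99], [-2.66, 2.66]. Speed limits (rad/s): [2.57, 2.57, 3.14, 3.14, 3.14, 3.14, 3.14].

## Interface

Orientations are given as a rotation vector (axis times angle).
In Python, from cell import sense, camera, calibration, close_job, spot_in, tip_reach gives the robot as it stands. The module is installed in compiled form; this text tells all that it offers.
- The arm moves only by the shell command python3 -m inch 'ROWS' [OPENING] [FORCE]. ROWS is JSON, one flat list of numbers, 6 for each row, row after row: the shift along the tool's x, y, z in cm, then the turn, a rotation vector about the tool's x, y, z in rad. In form: [x, y, z, rx, ry, rz, x, y, z, rx, ry, rz, ...]. A call has exactly 5 rows; each row is the pose to reach, as a shift and turn from the pose measured when the call began, along the tool's axes at that moment; what a row does not reach only later rows make up. A row lasts 1/12 s, in which the tool goes at most 41.7 mm and 7.16 degrees, less where a joint would pass 70% of its speed; a pose out of reach is approached as far as the arm can. A call with a gripper value outside its range is refused whole. OPENING is the finger opening in cm, from 0 to 8.54, set as the call begins (- or left out, the last holds). The fingers move at their own pace and stop on an object; FORCE is the grip in N (left out, the last holds). Time passes only in rows, so rows that repeat a pose let the fingers close, or fill a call up. It gives the time, the measured TCP pose, the force and the opening at its end, in the units of the state.
- sense(): the state, without advancing time (a new reading comes with each control period).
- camera(name): name is "scene" or "side" or "wrist"; returns the picture (480x640x3 uint8, blue, green, red); there is no depth.
- calibration(name): a dict with "fx", "fy", "cx", "cy" (pixels), "eye" and "rotation" of the camera in the world. Camera axes: x right, y up, looking along -z (the intrinsics and any distortion apply to the point x, -y, -z); pixel columns grow to the right and rows downward; lengths in m; the calibration is good to about 2 mm. The wrist camera is an equidistant fisheye: a pixel r from the principal point sees the ray r / f radians off the axis. A picture is of the moment at which its call begins: read the wrist's pose just before it. calibration takes no time and is no camera call; for the wrist camera it gives the pose at the moment of the call.
- close_job(): hands the job in, once; it reports no verdict.
Trained networks look in the newest picture that a camera, given by its name, has taken for a name from the list of things; names that differ only in an ending like _2 or _b are one class to them, and where a whole thing is asked for, a point or a joint stands for the part that bears it (a point fixed in the world has none). Each returns a list of dicts, best first, with "confidence" (0 to 1); they miss things now and then, are a little off and sometimes report something else, mostly with a low value. They report only what shows in the picture. A call takes as long as a camera call.
- spot_in(camera, label): "box" ([centre column, centre row, width, height] as shares, 0 to 1, of the picture: columns of its width, rows of its height, round what is visible of it).
The state is a dict: "time_s": time; "q": joint angles; "qd": joint speeds; "tau": joint torques, N m; "tcp_pos": TCP position; "tcp_rot": TCP orientation; "contact_force": force on the tool from outside, world axes, zero at the start; "wrist_torque": the same for the moment, N m; "grip_width": finger opening in m.
Only numpy, scipy, OpenCV 4.12 (cv2) and the standard library are available. Lean on these libraries where they do the work, as an engineer would, in place of code of your own. Each camera call takes 0.05 s, during which the arm holds its last target.

## Working session

There is one attempt and no reset: what is moved stays moved. The work goes in short steps, Python scripts to look and compute and a shell command to move; the robot and the scene stay as the last step left them, time stands still between calls to the robot, and variables do not carry over. Pictures are saved under pics/ and viewed, and the job is handed in when it is done.

```bash
mkdir -p pics; ls; python3 - <<'E'
from cell import *
import cv2
s=sense(); print({k:s[k] for k in ("time_s","tcp_pos","tcp_rot","contact_force","grip_width")}, tip_reach)
for n in("scene","side","wrist"):
    c=calibration(n); print(n,c)
    cv2.imwrite(f"pics/{n}0.png",camera(n))
    for l in ("paddle","vise","pivot","lever"):
        print(l,[(d["confidence"],d["box"]) for d in spot_in(n,l)][:2])
print(sense()["time_s"])
E
```

```text
pics
{'time_s': 0.0, 'tcp_pos': array([ 6.74457496e-01, -7.54942158e-06,  2.52266224e-01]), 'tcp_rot': array([ 1.20821581,  1.21055971, -1.21063368]), 'contact_force': array([-0.2565465 , -0.36417759,  0.09785337]), 'grip_width': 0.0854217573349489} 0.022
scene {'fx': 563.3101788487629, 'fy': 563.3101788487629, 'cx': 325.95231054660604, 'cy': 245.39801858078, 'eye': array([1.57833639, 0.01676353, 0.88202378]), 'rotation': array([0.71917338, 0.67531921, 1.43360477])}
paddle [(0.96, [0.5895, 0.4298, 0.0364, 0.1792])]
vise [(0.87, [0.5943, 0.5654, 0.7827, 0.4425])]
pivot [(0.55, [0.6008, 0.566, 0.7913, 0.4437])]
lever [(0.68, [0.5884, 0.4601, 0.0427, 0.2302]), (0.26, [0.6017, 0.5632, 0.7909, 0.4435])]
side {'fx': 442.2151631610592, 'fy': 442.2151631610592, 'cx': 318.48082604939793, 'cy': 239.17802859378662, 'eye': array([0.4487246 , 0.74181348, 0.60980958]), 'rotation': array([ 0.15341423, -1.33353851, -2.64660406])}
paddle [(0.85, [0.4994, 0.4945, 0.1659, 0.1331])]
vise [(0.77, [0.4452, 0.6793, 0.317, 0.6331]), (0.32, [0.4917, 0.4617, 0.0478, 0.1462])]
pivot [(0.89, [0.4467, 0.661, 0.3203, 0.675]), (0.59, [0.3059, 0.6282, 0.2863, 0.7435])]
lever [(0.58, [0.5108, 0.5264, 0.1822, 0.1915]), (0.42, [0.602, 0.8504, 0.0741, 0.155])]
wrist {'fx': 371.64829954431775, 'fy': 371.64829954431775, 'cx': 317.39670121572954, 'cy': 236.656023244197, 'eye': array([0.67534888, 0.07907156, 0.37475516]), 'rotation': array([-3.15830488e-01, -4.66718709e-04,  2.45908463e-04])}
paddle [(0.57, [0.1107, 0.026, 0.2183, 0.0454])]
vise [(0.8, [0.3789, 0.4397, 0.7578, 0.8794]), (0.28, [0.2225, 0.3851, 0.0878, 0.2027])]
pivot [(0.59, [0.3777, 0.44, 0.7555, 0.88])]
lever [(0.61, [0.2325, 0.0415, 0.4641, 0.0775])]
0.75
```

View pics/scene0.png

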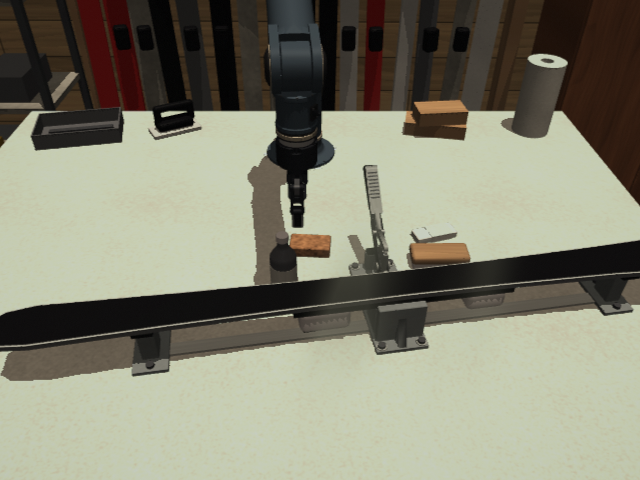

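View pics/side0.png

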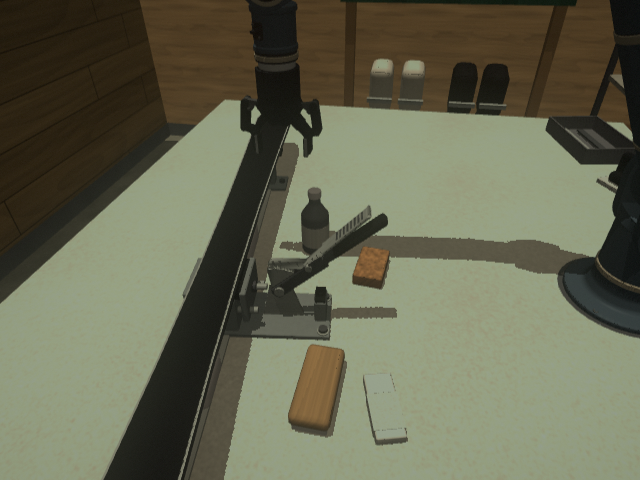

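View pics/wrist0.png

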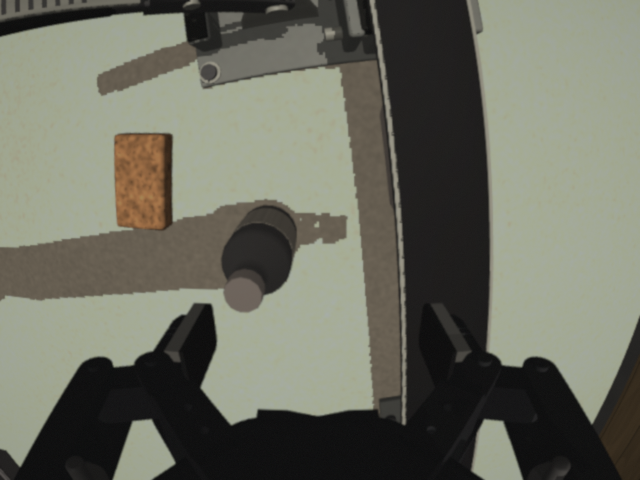

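```bash
python3 - <<'E'
import cv2
a=cv2.imread("pics/scene0.png")[155:355,330:450]; cv2.imwrite("pics/sc_z.png",cv2.resize(a,None,fx=3,fy=3,interpolation=2)) 
a=cv2.imread("pics/side0.png")[195:345,220:400]; cv2.imwrite("pics/si_z.png",cv2.resize(a,None,fx=4,fy=4,interpolation=2)) 
E
```

```text
(no output)
```

View pics/sc_z.png

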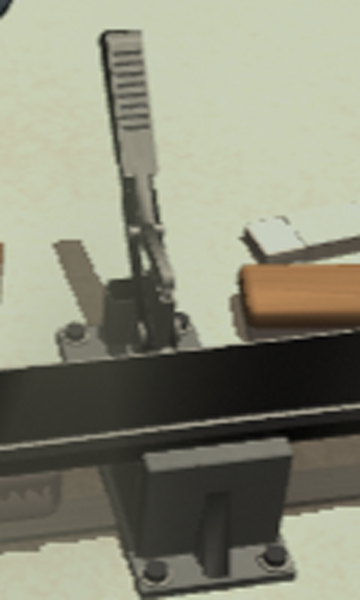

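View pics/si_z.png

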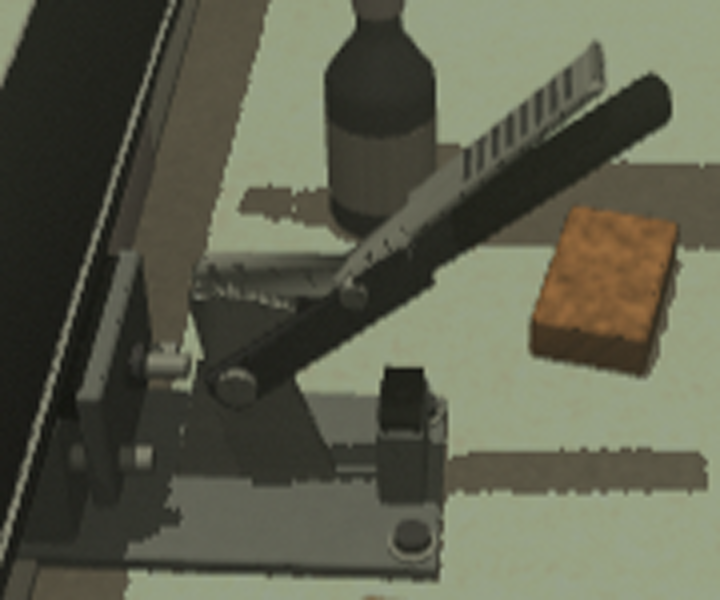

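```bash
cat > h.py <<'E'
import numpy as np, cv2
from cell import *
from scipy.spatial.transform import Rotation as R
from scipy.optimize import least_squares
def proj(c,P):
    p=(np.asarray(P)-c["eye"])@R.from_rotvec(c["rotation"]).as_matrix()
    return np.array([c["cx"]+c["fx"]*p[0]/-p[2], c["cy"]-c["fy"]*p[1]/-p[2]])
def lev(u,n,l,th): # vise frame, lever coords
    return np.array([-u*np.cos(th)+n*np.sin(th), l, .075+u*np.sin(th)+n*np.cos(th)])
def world(v,x): 
    return np.array([x[0],x[1],0])+R.from_rotvec([0,0,x[2]]).apply(v)
def pad(d,paw): # point d outward of paddle point, pawl angle
    r=np.array([183-75,30-6.]); r+=d*1000*np.array([np.cos(.14),np.sin(.14)])
    c,s=np.cos(-paw),np.sin(-paw)
    return (np.array([75,6])+np.array([c*r[0]-s*r[1],s*r[0]+c*r[1]]))/1000
E
python3 - <<'E'
from h import *
S=calibration("scene");D=calibration("side")
def pts(x):
    th,xb,paw=x[3],x[4],x[5]
    e=pad(.037,paw)
    L=[(S,lev(*e,-.013,th),(365.3,165.9)),(S,lev(*e,.013,th),(377.7,165.5)),
       (D,lev(*e,.013,th),(371,216.2)),(D,lev(*e,-.013,th),(369.3,205.5)),
       (D,lev(.075,.006,.016,th),(308.3,268.3)),(D,lev(0,0,.02,th),(279.5,291.3)),
       (D,lev(.233,-.001,.005,th),(387,219)),
       (D,np.array([xb,.055,0]),(329.5,339.5)),(S,np.array([xb+.275,-.055,0]),(377.3,354)),(S,np.array([xb+.275,.055,0]),(428.3,346.7)),
       ]
    return [(proj(c,world(v,x)),np.array(o)) for c,v,o in L]
f=lambda x:np.concatenate([(a-o) for a,o in pts(x)]+[[(x[5]-.015)*100]])
r=least_squares(f,[.8,.15,0,.6,-.13,.015],loss="soft_l1")
print(r.x.round(4)); 
for a,o in pts(r.x): print((a-o).round(1),o)
x=r.x
for pw in(0,.14):
  print("paddle pt",world(lev(*pad(0,pw),0,x[3]),x))
print("pivot",world(lev(0,0,0,x[3]),x), R.from_rotvec(sense()["tcp_rot"]).as_matrix().round(3))
E
```

```text
[ 0.6406  0.1831  0.1482  0.699  -0.0915  0.0437]
[0.1 0.2] [365.3 165.9]
[-0.9 -0.3] [377.7 165.5]
[-0.9 -2. ] [371.  216.2]
[ 0.2 -0.4] [369.3 205.5]
[0.3 1.4] [308.3 268.3]
[-0.8  2.2] [279.5 291.3]
[0.8 0.8] [387 219]
[ 0.8 -0.1] [329.5 339.5]
[-0.8  0.4] [377.3 354. ]
[0.3 0.8] [428.3 346.7]
paddle pt [0.52110595 0.1652843  0.21572233]
paddle pt [0.50962946 0.16357134 0.2054818 ]
pivot [0.64055619 0.18311317 0.075     ] [[ 0.  1. -0.]
 [ 0. -0. -1.]
 [-1.  0. -0.]]
```

```bash
cat >> h.py <<'E'
X=[.6406,.1831,.1482]
def row(th,paw,a,g,d=.010,half=.012):
    c,s=np.cos(a),np.sin(a)
    M=np.array([[-s,c,0],[0,0,-1],[-c,-s,0]])
    up=np.array([np.sin(th),0,np.cos(th)])
    p=lev(*pad(d,paw),0,th)+g*up
    t=p+half*M[:,1]-.022*M[:,0]
    Rz=R.from_rotvec([0,0,X[2]]).as_matrix()
    T=world(t,X); Rt=Rz@M
    st=sense(); R0=R.from_rotvec(st["tcp_rot"]).as_matrix()
    dx=R0.T@(T-st["tcp_pos"])*100
    w=R.from_matrix(R0.T@Rt).as_rotvec()
    print("th%.2f paw%.2f a%.2f g%.3f"%(th,paw,a,g),"TCP",T.round(3),"ROW",dx.round(2),w.round(3))
def st():
    s=sense(); print("t%.2f"%s["time_s"],s["tcp_pos"].round(4),"F",s["contact_force"].round(1),"q",s["q"].round(2),"w",round(s["grip_width"],4))
E
python3 -c "
from h import *
row(.7,0,.4,.08);row(.7,0,.4,.03)"
```

```text
th0.70 paw0.00 a0.40 g0.080 TCP [0.585 0.175 0.3  ] ROW [ -4.67  -9.   -17.48] [-0.146 -0.03  -0.399]
th0.70 paw0.00 a0.40 g0.030 TCP [0.553 0.17  0.262] ROW [ -0.85 -12.18 -17.  ] [-0.146 -0.03  -0.399]
```

```bash
python3 -m inch '[-3,-1,-2,0,0,0, -4.7,-3,-5,-0.05,-0.01,-0.12, -4.7,-5,-9,-0.08,-0.02,-0.24, -4.7,-7,-13,-0.12,-0.03,-0.35, -4.7,-9,-17.5,-0.146,-0.03,-0.4]' 0 60
python3 -m inch '[0,0,0,0,0,0,0,0,0,0,0,0,0,0,0,0,0,0,0,0,0,0,0,0,0,0,0,0,0,0]'
python3 -c "
from h import *
st();row(.7,0,.4,.08);row(.7,0,.4,.02);
for n in('side','scene'): cv2.imwrite(f'pics/{n}1.png',camera(n)[100:350,200:530] if n=='side' else camera(n)[100:350,250:500])"
```

```text
time_s: 1.17
tcp_pos: [0.5909, 0.1639, 0.3]
tcp_rot: [0.859, 1.539, -1.395]
contact_force: [0.6, 0.6, -1.4]
grip_width: 0.0259
time_s: 1.58
tcp_pos: [0.5915, 0.1619, 0.3004]
tcp_rot: [0.862, 1.536, -1.397]
contact_force: [-0.0, 0.3, -0.2]
grip_width: -0.0001
t1.58 [0.5915 0.1619 0.3004] F [-0.   0.3 -0.2] q [-0.23  0.54 -0.12  1.37 -0.01  1.64 -0.2 ] w -0.0001
th0.70 paw0.00 a0.40 g0.080 TCP [0.585 0.175 0.3  ] ROW [ 0.2  -0.4  -1.37] [-0.003  0.     0.003]
th0.70 paw0.00 a0.40 g0.020 TCP [0.547 0.169 0.254] ROW [ 5.94 -2.15 -1.36] [-0.003  0.     0.003]
```

View pics/side1.png

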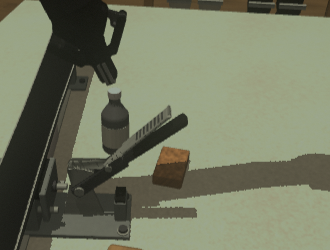

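View pics/scene1.png

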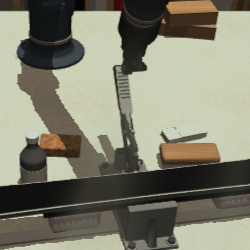

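Shut fingertips (side crop about (112,82)) are above and inwards of the paddle, clear of everything. Next I'll close to about 20 mm.

```bash
python3 -m inch '[1.5,-0.8,-1.4,0,0,0, 3,-1.3,-1.4,0,0,0, 4.5,-1.8,-1.4,0,0,0, 5.9,-2.2,-1.4,0,0,0, 5.9,-2.2,-1.4,0,0,0]'
python3 -c "
from h import *
st();row(.7,0,.4,.02);row(.7,0,.4,.0);row(.7,.14,.4,-.0);
s=sense();tip=s['tcp_pos']+R.from_rotvec(s['tcp_rot']).apply([.022,0,0])
print([proj(calibration(n),tip).round(1) for n in('side','scene')])
a=camera('side')[150:300,270:430];cv2.imwrite('pics/side2.png',cv2.resize(a,None,fx=4,fy=4))
a=camera('scene')[130:250,320:430];cv2.imwrite('pics/scene2.png',cv2.resize(a,None,fx=4,fy=4))"
```

```text
time_s: 2.1
tcp_pos: [0.5442, 0.1687, 0.2533]
tcp_rot: [0.858, 1.539, -1.401]
contact_force: [-0.6, -0.4, -1.3]
grip_width: 0.0001
t2.10 [0.5442 0.1687 0.2533] F [-0.6 -0.4 -1.3] q [-0.24  0.5  -0.14  1.54 -0.02  1.5  -0.23] w 0.0001
th0.70 paw0.00 a0.40 g0.020 TCP [0.547 0.169 0.254] ROW [-0.19  0.21 -0.  ] [-0.003  0.001  0.008]
th0.70 paw0.00 a0.40 g0.000 TCP [0.534 0.167 0.239] ROW [ 1.73 -0.37 -0.  ] [-0.003  0.001  0.008]
th0.70 paw0.14 a0.40 g-0.000 TCP [0.522 0.165 0.228] ROW [ 3.26 -1.08 -0.  ] [-0.003  0.001  0.008]
[array([341.1, 212.4]), array([375.8, 178.4])]
```

View pics/side2.png

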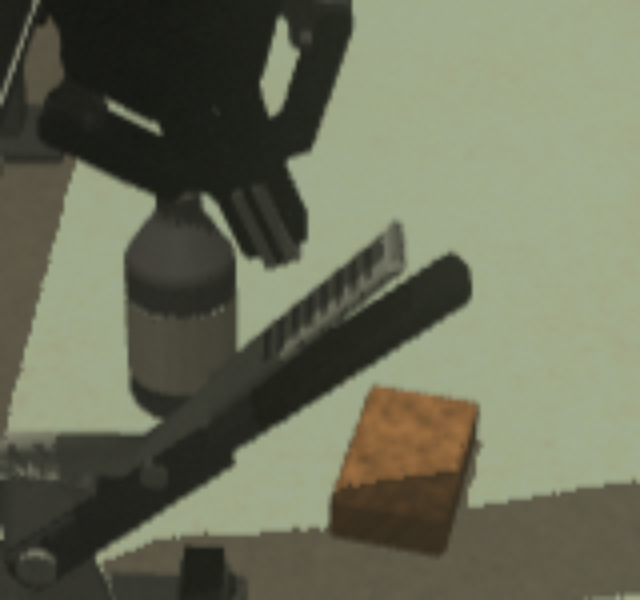

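View pics/scene2.png

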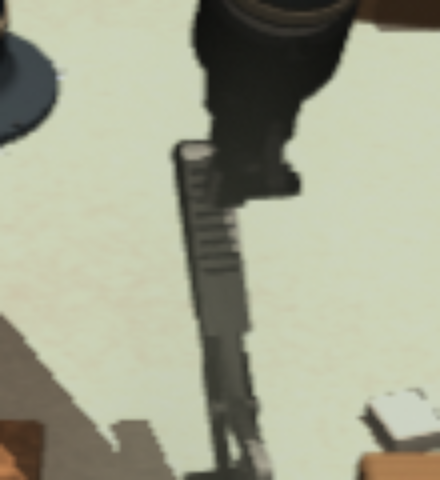

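```bash
python3 -c "
from h import *
cv2.imwrite('pics/wrist2.png',camera('wrist'))
a=camera('scene')[120:200,350:420].astype(float);a=np.clip(a*2.2,0,255).astype('uint8');cv2.imwrite('pics/scene3.png',cv2.resize(a,None,fx=7,fy=7))"
```

```text
(no output)
```

View pics/wrist2.png

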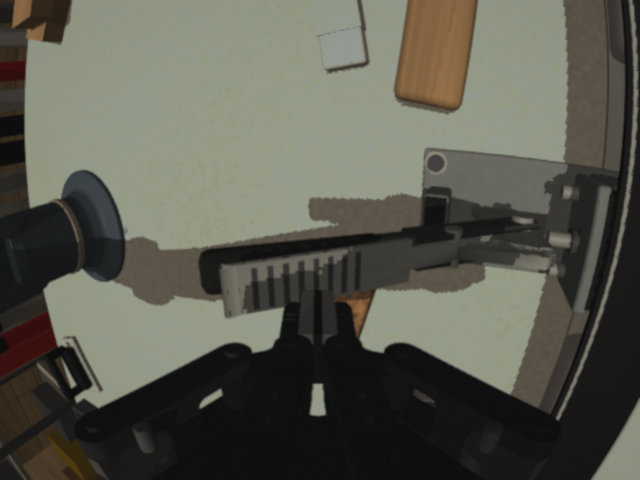

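View pics/scene3.png

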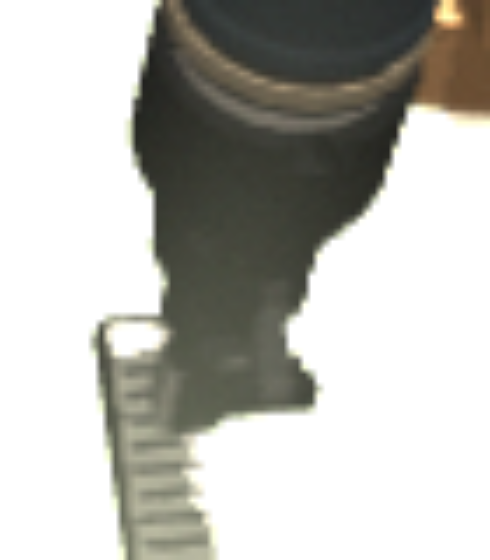

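```bash
cat >> h.py <<'E'
def fish(c,P):
    p=(np.asarray(P)-c["eye"])@R.from_rotvec(c["rotation"]).as_matrix()
    v=np.array([p[0],-p[1]]);z=-p[2];r=np.linalg.norm(v);t=np.arctan2(r,z)
    return np.array([c["cx"],c["cy"]])+c["fx"]*t*v/r
E
python3 -c "
from h import *
c=calibration('wrist');s=sense();Rm=R.from_rotvec(s['tcp_rot'])
for th in(.67,.7):
  for pw in(0,.03):
    print(th,pw,[fish(c,world(lev(*pad(.037,pw),l,th),X)).round(0) for l in(-.013,.013)],'levend',fish(c,world(lev(.233,0,.013,th),X)).round(0))
for l in(-.011,0,.011): print('tip',l,fish(c,s['tcp_pos']+Rm.apply([.022,0,l])).round(0), [proj(calibration(n),s['tcp_pos']+Rm.apply([.022,0,l])).round(1) for n in('side','scene')])
print('plate corner',fish(c,world([-.0915,.055,.01],X)))
"
```

```text
0.67 0 [array([227., 314.]), array([222., 266.])] levend [197. 245.]
0.67 0.03 [array([225., 310.]), array([220., 263.])] levend [197. 245.]
0.7 0 [array([230., 320.]), array([225., 271.])] levend [197. 249.]
0.7 0.03 [array([228., 316.]), array([222., 268.])] levend [197. 249.]
tip -0.011 [317. 284.] [array([338.7, 215.2]), array([381.5, 177.9])]
tip 0 [317. 306.] [array([338.9, 211.3]), array([376.5, 178.3])]
tip 0.011 [317. 327.] [array([339. , 207.5]), array([371.6, 178.7])]
plate corner [420.73851433 147.6193408 ]
```

```bash
python3 -c "
from h import *
s=sense();Rm=R.from_rotvec(s['tcp_rot'])
for x,y in((-.045,.05),(-.05,.06),(-.04,.06)):
  for l in(-.015,.015): print(x,y,l, [proj(calibration(n),s['tcp_pos']+Rm.apply([x,y,l])).round(1) for n in('side','scene')])
row(.7,0,.4,0);row(.69,.14,.4,0);row(.69,.14,.4,-.004);row(.6,.14,.35,-.004);row(.5,.14,.3,-.004)
"
```

```text
-0.045 0.05 -0.015 [array([290.3, 191.9]), array([393.9, 178.6])]
-0.045 0.05 0.015 [array([292.4, 182. ]), array([379.5, 179.8])]
-0.05 0.06 -0.015 [array([282.8, 191.4]), array([395.4, 181.3])]
-0.05 0.06 0.015 [array([285.2, 181.5]), array([381. , 182.5])]
-0.04 0.06 -0.015 [array([285.8, 196.8]), array([394.5, 184.1])]
-0.04 0.06 0.015 [array([288. , 186.7]), array([380.1, 185.3])]
th0.70 paw0.00 a0.40 g0.000 TCP [0.534 0.167 0.239] ROW [ 2.07 -0.59  0.06] [-0.003 -0.001  0.001]
th0.69 paw0.14 a0.40 g0.000 TCP [0.52  0.165 0.226] ROW [ 3.78 -1.38  0.06] [-0.003 -0.001  0.001]
th0.69 paw0.14 a0.40 g-0.004 TCP [0.518 0.165 0.223] ROW [ 4.16 -1.5   0.06] [-0.003 -0.001  0.001]
th0.60 paw0.14 a0.35 g-0.004 TCP [0.506 0.163 0.211] ROW [ 5.79 -2.13  0.06] [-0.003 -0.001  0.051]
th0.50 paw0.14 a0.30 g-0.004 TCP [0.494 0.161 0.195] ROW [ 7.65 -2.64  0.07] [-0.003 -0.     0.101]
```

The right-hand lump in the scene view is the near knuckle; the model matches the wrist view, so I'll press the pawl.

```bash
python3 -m inch '[1.2,-0.3,0.05,0,0,0, 2.1,-0.6,0.05,0,0,0, 2.7,-0.9,0.05,0,0,0, 3.3,-1.2,0.05,0,0,0, 3.8,-1.4,0.05,0,0,0]'
python3 -c "
from h import *
st();row(.69,.14,.4,0);row(.69,.14,.4,-.004)
a=camera('side')[150:300,270:430];cv2.imwrite('pics/side4.png',cv2.resize(a,None,fx=4,fy=4))"
```

```text
time_s: 2.72
tcp_pos: [0.5209, 0.1652, 0.2266]
tcp_rot: [0.866, 1.534, -1.393]
contact_force: [4.1, 0.1, 3.8]
grip_width: 0.0002
t2.72 [0.5209 0.1652 0.2266] F [4.1 0.1 3.8] q [-0.24  0.48 -0.15  1.63 -0.02  1.42 -0.23] w 0.0002
th0.69 paw0.14 a0.40 g0.000 TCP [0.52  0.165 0.226] ROW [ 0.06 -0.04 -0.  ] [-0.003 -0.001 -0.002]
th0.69 paw0.14 a0.40 g-0.004 TCP [0.518 0.165 0.223] ROW [ 0.44 -0.16 -0.  ] [-0.003 -0.001 -0.002]
```

View pics/side4.png

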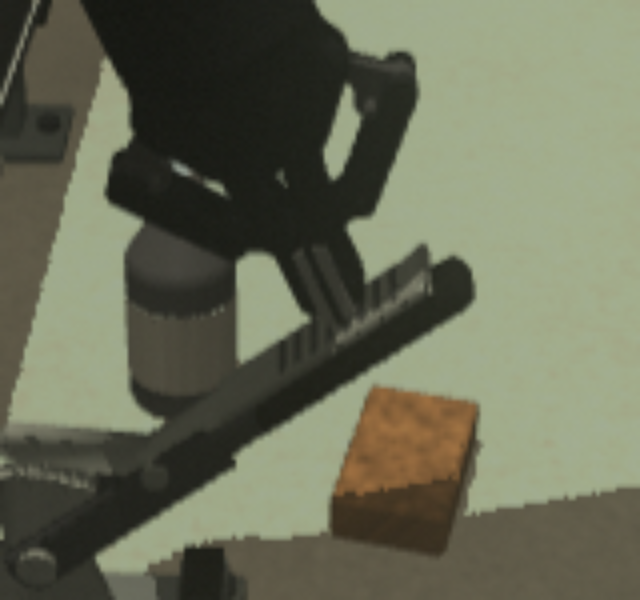

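```bash
python3 -c "
from h import *
for th in(.66,.62,.57,.52,.47):row(th,.14,.4-(.69-th)*.5,-.004)"
```

```text
th0.66 paw0.14 a0.39 g-0.004 TCP [0.514 0.164 0.219] ROW [ 0.89 -0.33 -0.  ] [-0.003 -0.001  0.014]
th0.62 paw0.14 a0.37 g-0.004 TCP [0.508 0.163 0.213] ROW [ 1.61 -0.61 -0.  ] [-0.003 -0.     0.034]
th0.57 paw0.14 a0.34 g-0.004 TCP [0.502 0.162 0.206] ROW [ 2.53 -0.9  -0.  ] [-0.003 -0.     0.059]
th0.52 paw0.14 a0.32 g-0.004 TCP [0.496 0.162 0.199] ROW [ 3.46 -1.16 -0.  ] [-0.003 -0.     0.084]
th0.47 paw0.14 a0.29 g-0.004 TCP [0.491 0.161 0.191] ROW [ 4.41 -1.36  0.  ] [-0.003 -0.     0.109]
```

```bash
python3 -m inch '[0.9,-0.33,0,0,0,0.014, 1.6,-0.6,0,0,0,0.034, 2.5,-0.9,0,0,0,0.06, 3.5,-1.15,0,0,0,0.084, 4.4,-1.35,0,0,0,0.11]'
python3 -c "
from h import *
st();
for th in(.47,.42,.37,.32,.27,.22):row(th,.14,.4-(.69-th)*.5,-.004)
a=camera('side')[150:300,270:430];cv2.imwrite('pics/side5.png',cv2.resize(a,None,fx=4,fy=4))"
```

```text
time_s: 3.18
tcp_pos: [0.4914, 0.1609, 0.1914]
tcp_rot: [0.937, 1.463, -1.313]
contact_force: [2.6, -1.0, 4.6]
grip_width: -0.0001
t3.18 [0.4914 0.1609 0.1914] F [ 2.6 -1.   4.6] q [-0.25  0.42 -0.15  1.8  -0.01  1.21 -0.25] w -0.0001
th0.47 paw0.14 a0.29 g-0.004 TCP [0.491 0.161 0.191] ROW [ 0.09 -0.04  0.01] [-0.003 -0.001 -0.004]
th0.42 paw0.14 a0.27 g-0.004 TCP [0.486 0.16  0.182] ROW [ 1.02 -0.3   0.01] [-0.003 -0.     0.021]
th0.37 paw0.14 a0.24 g-0.004 TCP [0.481 0.159 0.174] ROW [ 1.96 -0.52  0.01] [-0.003 -0.     0.046]
th0.32 paw0.14 a0.22 g-0.004 TCP [0.477 0.159 0.166] ROW [ 2.9  -0.69  0.01] [-0.003 -0.     0.071]
th0.27 paw0.14 a0.19 g-0.004 TCP [0.473 0.158 0.157] ROW [ 3.85 -0.81  0.02] [-0.003 -0.     0.096]
th0.22 paw0.14 a0.17 g-0.004 TCP [0.47  0.158 0.148] ROW [ 4.81 -0.88  0.02] [-0.003 -0.     0.121]
```

View pics/side5.png

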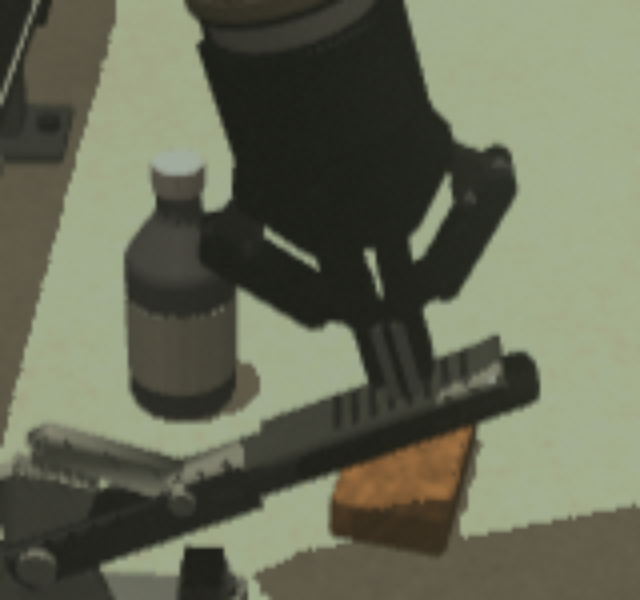

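The lever is following and the paddle is still flat against it (about 5 N). Continuing.

```bash
python3 -m inch '[1.05,-0.3,0,0,0,0.02, 2.0,-0.52,0,0,0,0.045, 2.95,-0.69,0,0,0,0.07, 3.9,-0.81,0,0,0,0.095, 4.85,-0.88,0,0,0,0.12]'
python3 -c "
from h import *
st();
for th in(.22,.17,.12,.07,.03,.0):row(th,.14,.4-(.69-th)*.5,-.004)
a=camera('side')[170:320,270:430];cv2.imwrite('pics/side6.png',cv2.resize(a,None,fx=4,fy=4))"
```

```text
time_s: 3.65
tcp_pos: [0.4693, 0.1578, 0.1473]
tcp_rot: [1.011, 1.383, -1.222]
contact_force: [3.6, -0.4, 4.1]
grip_width: 0.0003
t3.65 [0.4693 0.1578 0.1473] F [ 3.6 -0.4  4.1] q [-0.26  0.38 -0.16  1.96  0.02  0.96 -0.28] w 0.0003
th0.22 paw0.14 a0.17 g-0.004 TCP [0.47  0.158 0.148] ROW [-0.06  0.03  0.03] [-0.003 -0.    -0.003]
th0.17 paw0.14 a0.14 g-0.004 TCP [0.467 0.157 0.139] ROW [ 0.89 -0.11  0.03] [-0.003 -0.     0.022]
th0.12 paw0.14 a0.12 g-0.004 TCP [0.464 0.157 0.129] ROW [ 1.84 -0.21  0.03] [-0.003 -0.     0.047]
th0.07 paw0.14 a0.09 g-0.004 TCP [0.462 0.157 0.12 ] ROW [ 2.79 -0.25  0.03] [-0.003 -0.     0.072]
th0.03 paw0.14 a0.07 g-0.004 TCP [0.461 0.156 0.113] ROW [ 3.55 -0.25  0.03] [-0.003 -0.     0.092]
th0.00 paw0.14 a0.06 g-0.004 TCP [0.46  0.156 0.107] ROW [ 4.12 -0.23  0.03] [-0.003 -0.     0.107]
```

View pics/side6.png

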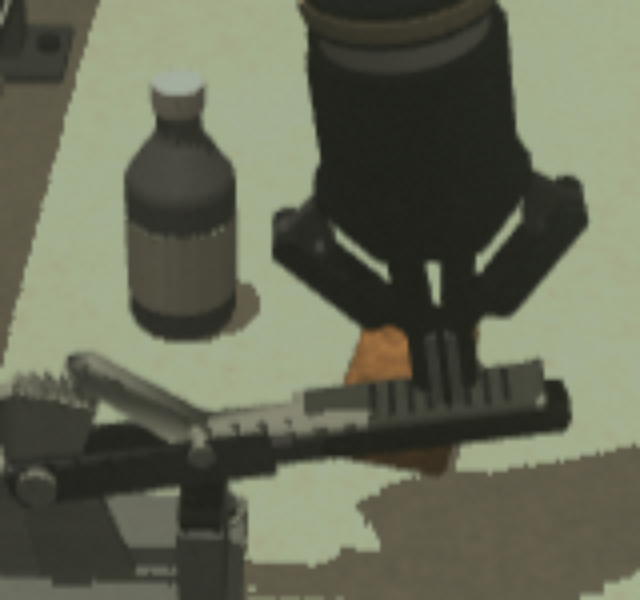

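```bash
python3 -m inch '[0.95,-0.05,0,0,0,0.02, 1.9,-0.1,0,0,0,0.047, 2.85,-0.13,0,0,0,0.072, 3.6,-0.13,0,0,0,0.092, 4.1,-0.1,0,0,0,0.107]'
python3 -c "
from h import *
st();
for th in(.0,-.03):row(th,.14,.05,-.004)
a=camera('side')[200:350,270:430];cv2.imwrite('pics/side7.png',cv2.resize(a,None,fx=4,fy=4))"
```

```text
time_s: 4.12
tcp_pos: [0.4602, 0.1567, 0.1091]
tcp_rot: [1.069, 1.313, -1.145]
contact_force: [-12.5, -6.0, 63.1]
grip_width: 0.0001
t4.12 [0.4602 0.1567 0.1091] F [-12.5  -6.   63.1] q [-0.28  0.38 -0.15  2.07  0.06  0.75 -0.32] w 0.0001
th0.00 paw0.14 a0.05 g-0.004 TCP [0.46  0.156 0.107] ROW [0.2  0.03 0.05] [-0.003  0.001  0.009]
th-0.03 paw0.14 a0.05 g-0.004 TCP [0.46  0.156 0.101] ROW [0.79 0.04 0.05] [-0.003  0.001  0.009]
```

View pics/side7.png

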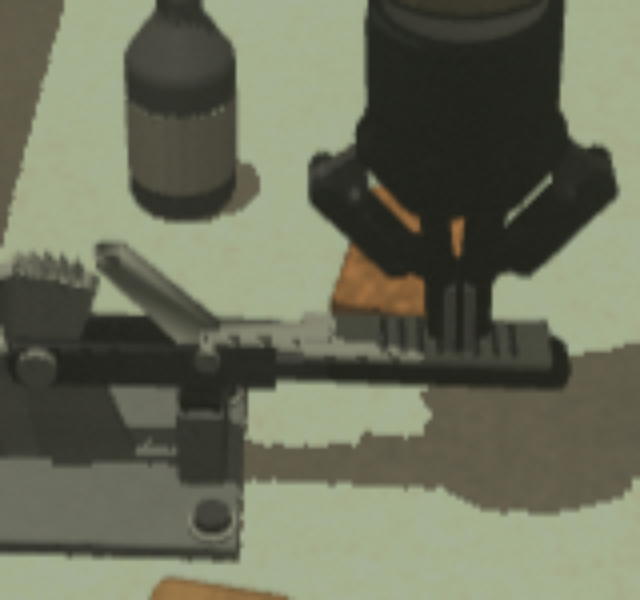

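63 N means the lever is on its stop, and it looks level. Lifting straight off.

```bash
python3 -m inch '[-0.2,0,0,0,0,0, -0.8,0,0,0,0,0, -2,0,0,0,0,0, -4,0,0,0,0,0, -6,0,0,0,0,0]'
python3 -m inch '[-2,0,0,0,0,0, -4,0,0,0,0,0, -6,0,0,0,0,0, -8,0,0,0,0,0, -8,0,0,0,0,0]'
python3 -m inch '[0,0,0,0,0,0,0,0,0,0,0,0,0,0,0,0,0,0,0,0,0,0,0,0,0,0,0,0,0,0]'
python3 -c "
from h import *
st()
D=calibration('side')
for th in(0,.02,.05): print(th,[proj(D,world(v,X)).round(1) for v in(lev(.233,0,.005,th),lev(.2,.0075,.013,th),lev(*pad(.037,0),.013,th),lev(.075,.006,.016,th))])
a=camera('side');cv2.imwrite('pics/side8f.png',a);a=a[200:350,270:430];cv2.imwrite('pics/side8.png',cv2.resize(a,None,fx=4,fy=4))
cv2.imwrite('pics/scene8.png',camera('scene'))"
```

```text
time_s: 4.58
tcp_pos: [0.4626, 0.1571, 0.1701]
tcp_rot: [1.066, 1.315, -1.148]
contact_force: [1.1, 0.8, 0.4]
grip_width: 0.0001
time_s: 5.0
tcp_pos: [0.4692, 0.1589, 0.2537]
tcp_rot: [1.07, 1.313, -1.144]
contact_force: [0.6, 0.0, 0.3]
grip_width: -0.0002
time_s: 5.42
tcp_pos: [0.4686, 0.1588, 0.2527]
tcp_rot: [1.068, 1.314, -1.146]
contact_force: [0.2, 0.5, -0.8]
grip_width: -0.0002
t5.42 [0.4686 0.1588 0.2527] F [ 0.2  0.5 -0.8] q [-0.27  0.21 -0.16  1.91  0.02  1.08 -0.29] w -0.0002
0 [array([412.1, 291.2]), array([393.9, 290.7]), array([407. , 278.9]), array([321.6, 290.5])]
0.02 [array([412.4, 289.2]), array([394. , 288.9]), array([406.8, 277. ]), array([321.5, 289.9])]
0.05 [array([412.7, 286.2]), array([394. , 286.4]), array([406.5, 274. ]), array([321.3, 288.9])]
```

View pics/side8.png

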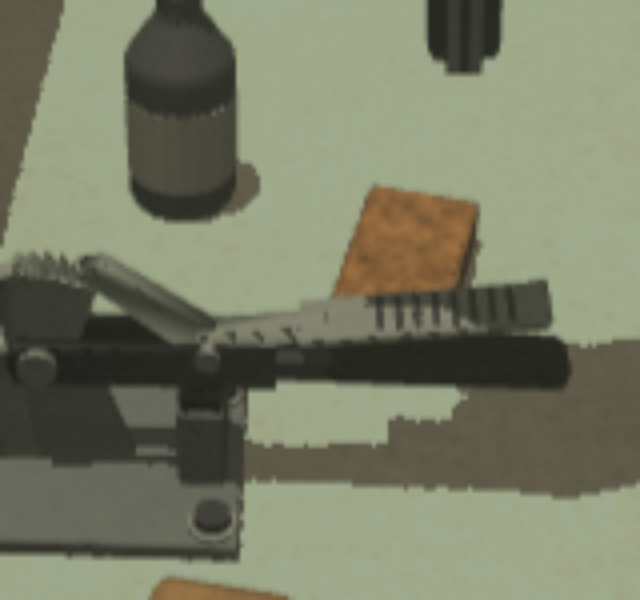

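View pics/scene8.png

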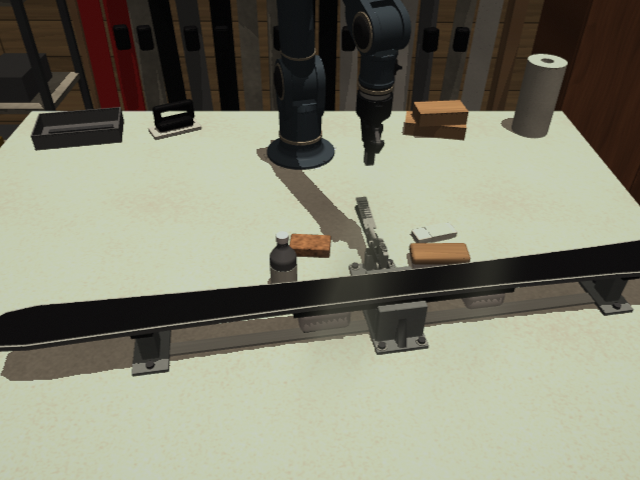

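View pics/side8f.png

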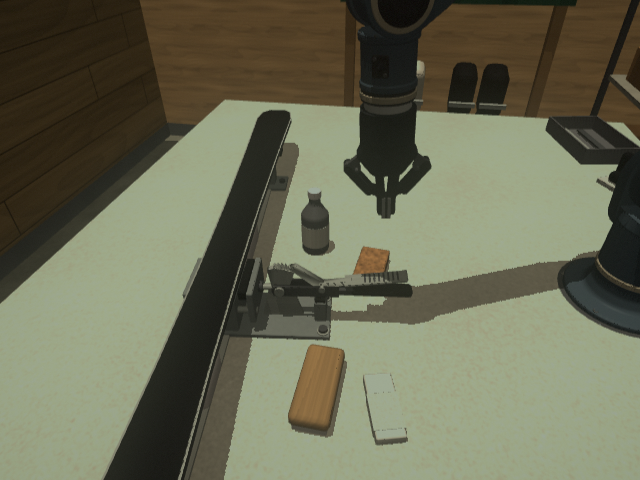

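Side view: the lever end is at about (412,290), which matches my prediction for 0 rad (412,291). The lever rests on its stop block, the paddle has sprung back, and the ski and bench things look unmoved.

```bash
python3 -c "
from h import *
for n in('scene','side'):
  a=cv2.cvtColor(cv2.imread(f'pics/{n}0.png'),6).astype(int);b=cv2.cvtColor(camera(n),6).astype(int)
  for nm,(x0,y0,x1,y1) in ({'skiL':(0,285,260,350),'skiR':(430,240,640,310),'bottle+cork':(265,230,335,285),'brush':(405,220,475,268)} if n=='scene' else {'skinear':(100,350,215,480),'brush,wax':(280,340,420,450)}).items():
    print(n,nm,(abs(a-b)[y0:y1,x0:x1]>25).sum())
st();close_job()"
```

```text
scene skiL 2
scene skiR 0
scene bottle+cork 909
scene brush 9
side skinear 1
side brush,wax 0
t5.62 [0.469  0.1589 0.2533] F [-0.1 -0.2 -0.8] q [-0.27  0.21 -0.16  1.91  0.02  1.08 -0.29] w -0.0001
the job is handed in; nothing more can be done
```

I released the ski from the vise: the lever is down on its stop, the gripper is clear, and I've handed the job in. With the fingers shut, I pressed the paddle flat onto the lever at about 5.6 N. I kept it pressed through the whole swing from about 0.69 rad to the stop, then lifted straight off. It took about 5.6 s of the 35 s.

**Last checks**
- **Lever:** the force rose to about 63 N at the stop, with the 120 N limit on the wrist. After I let go, the lever end sat within a pixel of where 0 rad should put it in the side view, and it did not spring back.
- **Pawl:** the paddle has sprung back up.
- **Robot:** the final contact force is about zero, and the fingertips are about 12 cm above the paddle.
- **Ski, brush and wax:** the before and after pictures match almost exactly in those areas (0 to 9 changed pixels each).

**Did not match:** the bottle and cork area showed 909 changed pixels. I put this down to the robot's shadow having moved, because both things look to be in the same place in the pictures, but I did not measure them separately.

**Not measured:** I did not measure the jaw opening directly. I take it as open because the lever that drives it is home.

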